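# Seat the grinding jar on the keyed mill turntable and close the keeper

## Robot

A 6-joint arm with a two-finger parallel gripper is mounted at the origin on a cart in front of the work surface, level with it; the furniture and walls round the work are solid. World frame = base frame: x ahead of the robot, y to its left, z up, the work surface at z = 0. Lengths are in mm, angles in rad, forces in N, time in s.
With the tool pointing down it reaches from about 400 to 925 mm from the base axis. Payload 12.5 kg.
Tool frame: the origin (TCP) lies midway between the tips of the shut fingers; the grasp point (between the pads) lies 19 mm behind it; z points along the fingers, y is the direction in which the jaws open and shut (so a half turn about z gives the same grasp; the last joint's range is limited). The gripper opens to 95 mm and grips with 3 to 60 N. Pads are 20 mm wide; open, the fingers measure 119 mm over their backs; the gripper's body (75 mm by 180 mm) begins 59 mm behind the grasp point.
Start: joints at [-1.424, 0.491, 1.559, -0, 1.092, -0.106], TCP at [156.345, -605.147, 214.661] pointing down, gripper open.
Joint ranges: [-3.1, 3.1], [-0.84, 2.19], [0.05, 2.79], [-1.13, 4.28], [0.06, 2.93], [-2.69, 2.69]. Speed limits (rad/s): [2.22, 2.22, 2.79, 3.14, 3.14, 3.14].

## Interface

Orientations are given as [roll, pitch, yaw] about the fixed x, y, z axes, in that order (R = Rz(yaw) Ry(pitch) Rx(roll)).
In Python, from cell import env gives the robot as it stands.
- The arm moves only by the tool drive_tool, never from a script. Its argument "increments" is a list of rows, each a list of 2 entries, a list of its own where there are three numbers: the shift along the tool's x, y, z as a fraction of full scale, then the turn, a rotation vector about the tool's x, y, z as a fraction of full scale. In form: [[[x, y, z], [ax, ay, az]], ...]. A call has 1 to 5 rows; each row shifts and turns the commanded pose from where the row before left it, along the tool's axes as they then stand; what a row does not reach is not made up. Full scale, the value 1, is 30 mm for a shift and 0.08 rad for a turn. A row lasts 1/12 s, in which the tool goes at most 41.7 mm and 7.16 degrees, less where a joint would pass 70% of its speed; a pose out of reach is approached as far as the arm can. A call with a number of a shift or a turn outside -1 to 1 is refused whole. A call with a gripper value outside its range is refused whole. "jaw" is the opening, from -1 (shut) to 1 (fully open), so that 0 is half open, set as the call begins (left out, the last holds). The fingers move at their own pace and stop on an object; the grip force is fixed at half the most. Time passes only in rows, so rows that do not move let the fingers close. It gives the time, the measured TCP pose, the force and the opening at its end, in the units of the state.
- env.state(): the state, without advancing time (a new reading comes with each control period).
- env.read_camera(name): name is "scene" or "top" or "wrist"; returns a dict with "pixels" (400x640x3 uint8, blue, green, red), "vertical_fov" (degrees; the focal length in pixels is half the picture's height over the tangent of half this angle, whatever the lens; pixels are square), "cx", "cy" (the principal point, pixels), "world_to_cam" (4x4, takes a point from world to camera coordinates). Camera axes: x right, y down, z forward; pixel columns grow to the right and rows downward; lengths in mm; the calibration is good to about 2 mm. A picture is of the moment at which its call begins. There is no depth.
- env.job_done(): hands the job in, once; it reports no verdict.
Trained networks look in a picture, given as the dict that the camera call returned (one of the last four; its "shot" number tells which), for a name from the list of things; names that differ only in an ending like _2 or _b are one class to them, and where a whole thing is asked for, a point or a joint stands for the part that bears it (a point fixed in the world has none). Each returns a list of dicts, best first, with "score" (0 to 1); they miss things now and then, are a little off and sometimes report something else, mostly with a low value. They report only what shows in the picture. A call takes as long as a camera call. They do not tell look-alikes from the thing itself.
- env.boxes_of(target, picture): "point" ([x, y, z] in mm, in world coordinates, good to about 4 mm: the middle of the surface that is visible of it).
- env.tip_of(target, picture): "point" ([x, y, z] in mm, in world coordinates, good to about 4 mm: a listed point, or the origin of a listed thing).
The state is a dict: "t": time; "joints": joint angles; "qvel": joint speeds; "tau": joint torques, N m; "eef_pos": TCP position; "tcp_rot": TCP orientation; "ft_force": force on the tool from outside, world axes, zero at the start; "moment": the same for the moment, N m; "opening": opening from 0.0 (shut) to 1.0 (fully open).
Only numpy, scipy, OpenCV 4.12 (cv2) and the standard library are available. Lean on these libraries where they do the work, as an engineer would, in place of code of your own. Each camera call takes 0.05 s, during which the arm holds its last target.

## Task

Load the grinding jar into the bench mill: set it upright in the round cup of the turntable and, pressing only lightly, turn it until its notched foot finds the dogs and it drops fully home. Then swing the keeper arm over the lid as far as it goes, and leave the things standing about as they are.

Things in the scene. Friction and masses are not known exactly. Their poses are not given: they have to be found in the camera images.
- jar_mid (a point): centre, half-way up (38 mm above the underside), of the grinding jar: loose round upright steel jar, 56 mm across, 76 mm tall, about 0.5 kg, with a fluted aluminium lid band (56 mm across, 54 to 76 mm above the underside). Grip the band from above, about 63 mm up, so that the fingers stay clear of the cup. z axis up.
- jar_notch (a point): one of three notches in the jar's foot, 9 mm wide, 8 mm high, open below and to the outside: this one lies 28 mm from the jar's axis at its underside, below a dark scribed line, in the direction -x of jar_mid (180 degrees); the others are at 280 and 40 degrees (counter-clockwise from above), so the gaps are 100, 120 and 140 degrees.
- mill_seat (a point): point of the fixed white mill (176 x 176 mm, 72 mm high) on the upright axis of its turntable at the cup's floor, 80 mm above the worktop; x to the back of the mill (keeper's post 82 mm behind), z up. A jar fully home has its middle 38 mm above this point. The turntable's angle is not reported: jar x = mill x turned by an unknown angle from -50 to +50 degrees.
- cup_rim (a point): centre of the rim of the turntable's aluminium cup, 18 mm above mill_seat: inside 59 mm across, flared to 66 mm, outside 75 mm. Against its wall stand three dogs, 6 mm wide, 6 mm high, chamfered, spaced like the notches: in any other orientation the jar rests on them 6 mm too high. The cup is sprung (gives from 9 N, 3 mm at 54 N); its motor resists turning up to 0.7 N m.
- keeper (a joint): angle of the keeper arm about its upright post: 0 = closed against its stop, straight over the jar's lid; grows as it opens (counter-clockwise from above, to the mill's -y side), at most 1.9 rad; stays where it is left (0.12 N m of friction). Its pad passes 2.5 mm above the lid of a jar that is fully home and strikes one that is not.
- keeper_knob (a point): middle of the grip of the keeper's black upright knob (16 mm in diameter, grip 26 mm tall; the arm's top is 19 mm below this point); 113 mm above mill_seat. It travels on a circle of 112 mm radius about the post; closed, it is 30 mm in front (-x) of the turntable's axis.
- beaker: glass beaker, 53 mm wide, 70 mm tall, origin under its centre: leave it alone
- lab_timer: bench timer, 72 x 62 x 19 mm, origin under its centre: leave it alone
- vial_a: capped glass vial, 27 mm wide, 66 mm tall, origin under its centre: leave it alone
- vial_b: capped glass vial like the other: leave it alone
- petri_dish: open glass dish, 60 mm wide, 14 mm tall, origin under its centre: leave it alone
- tweezers: steel tweezers lying flat, 126 mm long, origin under their centre: leave them alone
- notebook: small black notebook, 120 x 85 x 16 mm, origin under its centre: leave it alone
Mind the look-alikes: they are no part of the job. Leave any turquoise look-alike of the part that bears jar_mid alone.

How it is judged:
By the outcome, as a careful person would: the job done as asked, in the order asked, and still so for the second after the job is handed in, with the robot touching nothing.
It also fails if it takes over 67 s, if anything falls off the work surface, if the arm or the gripper's body presses on something with over 40 N, if the wrist force passes 120 N, or if a joint passes its speed limit or range.

## Working session

There is one attempt and no reset: what is moved stays moved. The work goes in short steps, Python scripts to look and compute and a tool call to move; the robot and the scene stay as the last step left them, time stands still between calls to the robot, and variables do not carry over. Pictures are saved under pics/ and viewed, and the job is handed in when it is done.

Besides the shell and the picture viewer there is one more tool, called in YAML: its name, and indented under it one key for each argument. drive_tool: Moves the arm, as the interface text tells. Its arguments: {"type":"object","properties":{"increments":{"type":"array","items":{"type":"array"}},"jaw":{"type":"number"}},"required":["increments"]}

```bash
mkdir -p pics; ls
cat > h.py <<'E'
import numpy as np, cv2
from cell import env
def save(p,n): cv2.imwrite('pics/'+n+'.png',p['pixels'])
def proj(p,X):
    f=200/np.tan(np.radians(p['vertical_fov'])/2)
    c=np.asarray(p['world_to_cam'])@np.append(X,1)
    return p['cx']+f*c[0]/c[2],p['cy']+f*c[1]/c[2]
def ray(p,u,v,z):
    f=200/np.tan(np.radians(p['vertical_fov'])/2)
    W=np.asarray(p['world_to_cam']);R=W[:3,:3];o=-R.T@W[:3,3]
    d=R.T@np.array([(u-p['cx'])/f,(v-p['cy'])/f,1])
    return o+d*(z-o[2])/d[2]
E
python3 - <<'E'
from h import *
s=env.state(); print({k:np.round(v,3).tolist() for k,v in s.items()})
a=env.read_camera('scene');b=env.read_camera('top');save(a,'s0');save(b,'t0')
for n in ['jar_mid','jar_notch','mill_seat','cup_rim','keeper_knob']:
  for p in (a,b):
    print(n,[(np.round(d['point'],0).tolist(),round(d['score'],2)) for d in env.tip_of(n,p)][:4])
for n in ['beaker','lab_timer','vial_a','petri_dish','tweezers','notebook']:
    print(n,[(np.round(d['point'],0).tolist(),round(d['score'],2)) for d in env.tip_of(n,b)][:3])
print(env.state()['t'])
E
```

```text
pics
{'t': 0.0, 'joints': [-1.424, 0.492, 1.559, 0.0, 1.092, -0.106], 'qvel': [-0.0, 0.002, 0.0, -0.0, -0.002, -0.001], 'tau': [-0.004, -61.265, -25.818, 0.069, 0.048, -0.0], 'eef_pos': [156.311, -604.878, 214.059], 'tcp_rot': [-3.14, -0.0, 0.253], 'ft_force': [0.198, -0.293, 0.309], 'moment': [-0.011, 0.009, 0.063], 'opening': 1.0}
jar_mid [([512.0, 180.0, 36.0], 0.87), ([530.0, 371.0, 36.0], 0.73), ([408.0, 342.0, 39.0], 0.72), ([349.0, 272.0, -1.0], 0.71)]
jar_mid [([528.0, 376.0, 38.0], 0.76), ([526.0, 279.0, 36.0], 0.68), ([411.0, 344.0, 36.0], 0.58)]
jar_notch [([518.0, 207.0, -0.0], 0.91), ([502.0, 280.0, -1.0], 0.86), ([430.0, 373.0, -2.0], 0.63), ([554.0, 380.0, -5.0], 0.57)]
jar_notch [([561.0, 374.0, -3.0], 0.84), ([505.0, 276.0, 1.0], 0.64), ([522.0, 205.0, 2.0], 0.64), ([428.0, 364.0, -2.0], 0.56)]
mill_seat []
mill_seat [([549.0, -46.0, 81.0], 0.68)]
cup_rim [([544.0, -45.0, 100.0], 0.72)]
cup_rim [([546.0, -50.0, 96.0], 0.71)]
keeper_knob [([660.0, -140.0, 193.0], 0.67)]
keeper_knob [([662.0, -136.0, 194.0], 0.56)]
beaker [([700.0, 210.0, 0.0], 0.67)]
lab_timer [([352.0, 120.0, 0.0], 0.69), ([662.0, -140.0, 195.0], 0.55)]
vial_a [([635.0, 413.0, 1.0], 0.5), ([348.0, 423.0, -2.0], 0.44)]
petri_dish [([666.0, 334.0, -1.0], 0.87)]
tweezers [([344.0, 271.0, -1.0], 0.39)]
notebook [([355.0, -269.0, -2.0], 0.63), ([349.0, 120.0, 1.0], 0.26)]
0.9
```

View pics/s0.png

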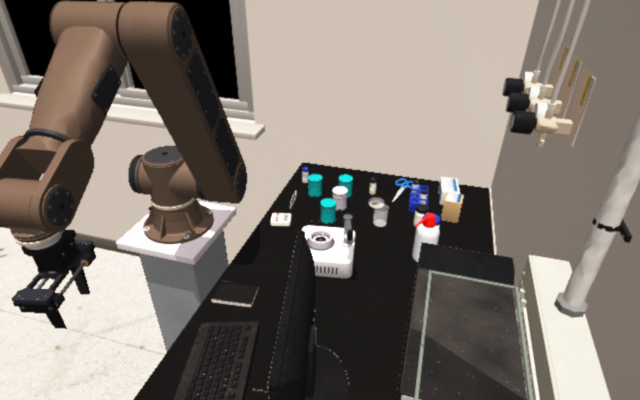

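View pics/t0.png

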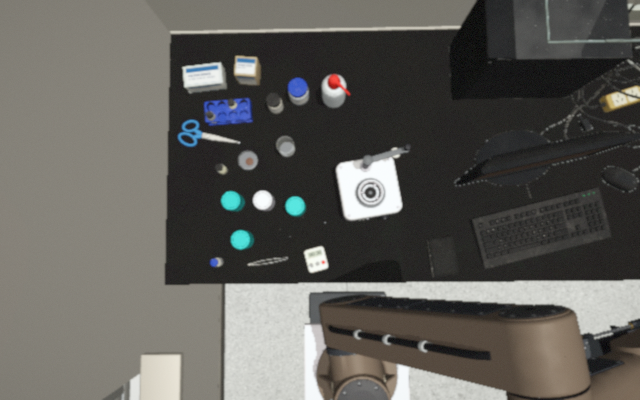

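The white-lidded jar stands at about px (263,200) in the top view. Turquoise look-alikes are at (232,200), (295,206) and (241,240), and the mill is at (370,192). The keeper is open at (385,155), and the monitor is at right. Next I check the wrist camera geometry.

Run:
```python
from h import *
from scipy.spatial.transform import Rotation as R
p=env.read_camera('wrist');save(p,'w0');W=np.asarray(p['world_to_cam'])
s=env.state();Rt=R.from_euler('xyz',s['tcp_rot']).as_matrix()
o=-W[:3,:3].T@W[:3,3]
print(p['vertical_fov'],p['cx'],p['cy'],Rt.T@(o-s['eef_pos']),(W[:3,:3]@Rt).round(3))
b=env.read_camera('top');print(ray(b,460,182,0),ray(b,300,205,54),ray(b,263,200,76),ray(b,295,206,76),ray(b,232,200,76),ray(b,241,239,76))
cv2.imwrite('pics/t1.png',cv2.resize(b['pixels'][140:280,180:440],None,fx=3,fy=3,interpolation=2))
```

```text
58.146469500869976 319.2232529549987 202.37214335036066 [  81.33357704   -0.43200451 -171.02533052] [[-0.001  1.    -0.001]
 [-0.957 -0.001 -0.29 ]
 [-0.29   0.001  0.957]]
[ 589.90040812 -338.37383799    0.        ] [518.20783776 164.87939115  54.        ] [532.72034507 274.66210497  76.        ] [513.53010625 178.45130121  76.        ] [533.80822718 368.14631218  76.        ] [416.63039154 340.10183173  76.        ]
```

View pics/t1.png

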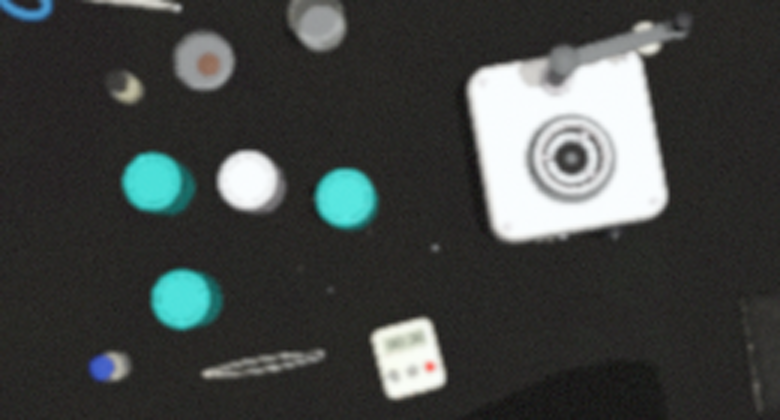

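drive_tool:
  increments:
    - [[0,0,-0.6],[0,0,0.8]]
    - [[0,0,-0.6],[0,0,0.8]]
    - [[0,0,-0.4],[0,0,0.8]]
    - [[0,-0.3,0],[0,0,0.76]]
    - [[0.3,-0.8,0],[0,0,0]]
  jaw: 0.5

```text
t: 1.42
eef_pos: [163.8, -573.7, 263.0]
tcp_rot: [3.14, 0.0, -0.005]
ft_force: [-0.1, -1.1, -0.3]
opening: 0.763
```

drive_tool:
  increments:
    - [[0.5,-0.9,0],[0,0,0]]
    - [[0.6,-1,0],[0,0,0]]
    - [[0.7,-1,0],[0,0,0]]
    - [[0.7,-1,0],[0,0,0]]
    - [[0.7,-1,0],[0,0,0]]

```text
t: 1.83
eef_pos: [261.3, -423.7, 262.7]
tcp_rot: [3.141, -0.0, -0.001]
ft_force: [0.4, -0.6, 0.1]
opening: 0.747
```

drive_tool:
  increments:
    - [[0.7,-1,0],[0,0,0]]
    - [[0.7,-1,0],[0,0,0]]
    - [[0.7,-1,0],[0,0,0]]
    - [[0.7,-1,0],[0,0,0]]
    - [[0.7,-1,0],[0,0,0]]

```text
t: 2.25
eef_pos: [366.5, -273.6, 262.9]
tcp_rot: [3.141, -0.0, -0.0]
ft_force: [0.4, -0.6, -0.6]
opening: 0.752
```

drive_tool:
  increments:
    - [[0.75,-1,0],[0,0,0]]
    - [[0.75,-1,0],[0,0,0]]
    - [[0.75,-1,0],[0,0,0]]
    - [[0.75,-1,0],[0,0,0]]
    - [[0.75,-1,0],[0,0,0]]

```text
t: 2.67
eef_pos: [479.2, -123.4, 262.9]
tcp_rot: [3.141, -0.001, 0.0]
ft_force: [0.2, -0.8, -0.4]
opening: 0.749
```

drive_tool:
  increments:
    - [[0.75,-1,0],[0,0,0]]
    - [[0.75,-0.9,0],[0,0,0]]
    - [[0.75,-0.5,0],[0,0,0]]
    - [[0,0,0],[0,0,0]]

```text
t: 3.0
eef_pos: [548.6, -50.4, 262.4]
tcp_rot: [-3.141, -0.001, 0.003]
ft_force: [-0.1, 0.9, -0.9]
opening: 0.752
```

Run:
```python
from h import *
p=env.read_camera('wrist');save(p,'w1')
for n in ['mill_seat','cup_rim','keeper_knob']:
    print(n,[(np.round(d['point'],1).tolist(),round(d['score'],2)) for d in env.tip_of(n,p)][:4])
q=env.read_camera('scene')
cv2.imwrite('pics/s1.png',cv2.resize(q['pixels'][150:290,250:470],None,fx=3.5,fy=3.5,interpolation=2))
print(env.state()['eef_pos'],env.state()['t'])
```

```text
mill_seat [([544.5, -44.3, 78.5], 0.68)]
cup_rim [([546.8, -47.0, 99.2], 0.84)]
keeper_knob [([660.3, -136.1, 190.8], 0.94)]
[545.13687522 -53.83972611 262.70844064] 3.25
```

View pics/w1.png

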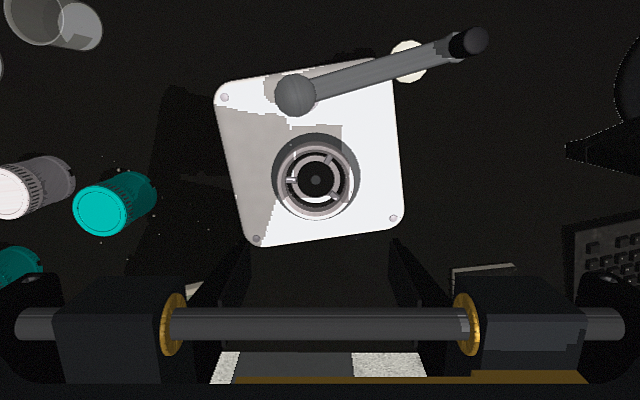

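View pics/s1.png

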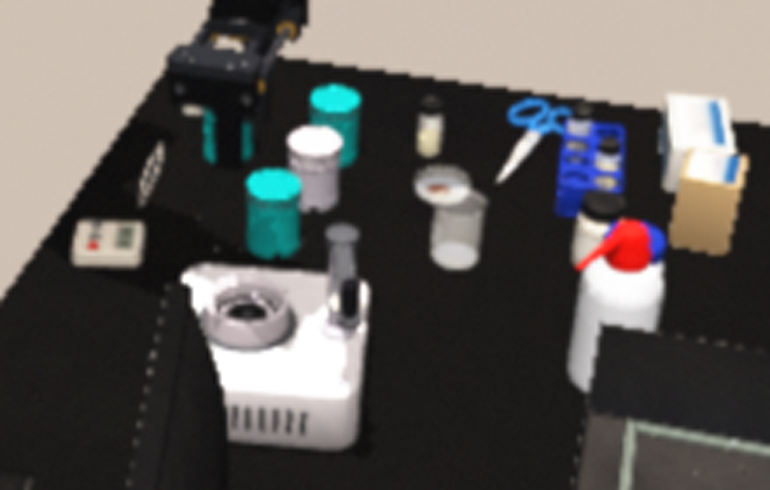

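The wrist view shows the cup at about px (316,180) with the dogs visible. The keeper post top is at (295,95) and the knob at (475,40). I zoom into the cup.

Run:
```python
from h import *
p=env.read_camera('wrist');np.save('w1px.npy',p['pixels'])
s=env.state();print(s['eef_pos'],s['tcp_rot'])
import pickle;pickle.dump({k:p[k] for k in p},open('w1.pkl','wb'))
c=cv2.resize(p['pixels'][125:230,265:370],None,fx=5.7,fy=5.7,interpolation=2);cv2.imwrite('pics/w1c.png',c)
# rectify to plane z=86 (dog tops)
C=np.array([546,-47]);
for z,n in((86,'r86'),(98,'r98')):
    src=[];dst=[]
    for dx,dy in((-45,-45),(-45,45),(45,45),(45,-45)):
        src.append(proj(p,[C[0]+dx,C[1]+dy,z]));dst.append((300-dy*6,300-dx*6))
    H=cv2.getPerspectiveTransform(np.float32(src),np.float32(dst))
    im=cv2.warpPerspective(p['pixels'],H,(600,600),flags=2)
    cv2.drawMarker(im,(300,300),(0,0,255),0,20);cv2.imwrite(f'pics/{n}.png',im)
```

```text
[545.16683904 -53.94475812 262.80788643] [ 3.14138967e+00 -8.70985237e-06 -1.21281832e-03]
```

View pics/r86.png

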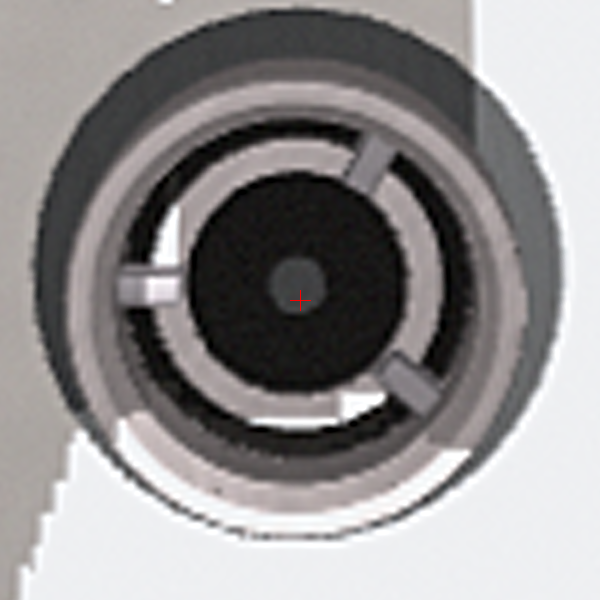

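View pics/r98.png

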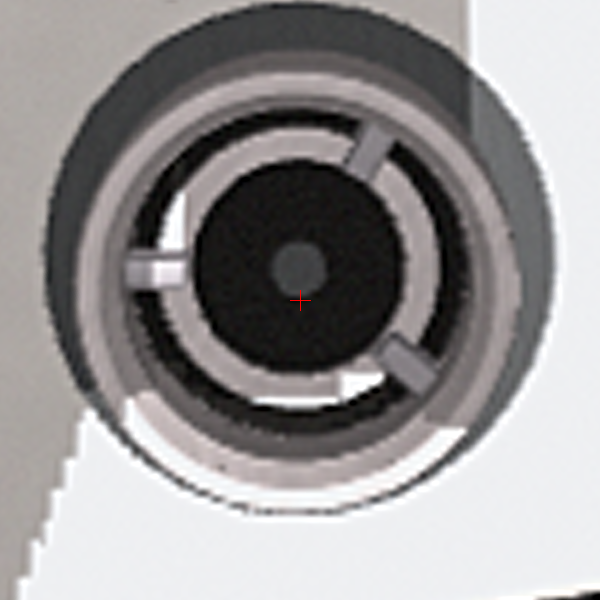

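The dogs sit at about 90°, −30° and −130° in the world frame. That matches the 100/120/140 gaps for a jar x axis of about +50°. The seat is at about (547.7, −47). Next I look at the jar.

drive_tool:
  increments:
    - [[-0.1,-0.5,0],[0,0,-0.5]]
    - [[-0.1,-0.9,0],[0,0,0]]
    - [[-0.15,-1,0],[0,0,0]]
    - [[-0.15,-1,0],[0,0,0]]
    - [[-0.15,-1,0],[0,0,0]]

```text
t: 3.72
eef_pos: [520.9, 78.3, 262.9]
tcp_rot: [3.141, -0.0, 0.038]
ft_force: [-0.1, 0.7, -0.2]
opening: 0.749
```

drive_tool:
  increments:
    - [[-0.15,-1,0],[0,0,0]]
    - [[-0.15,-1,0],[0,0,0]]
    - [[-0.15,-1,0],[0,0,0]]
    - [[-0.15,-1,0],[0,0,0]]
    - [[-0.15,-1,0],[0,0,0]]

```text
t: 4.13
eef_pos: [492.6, 227.5, 263.0]
tcp_rot: [-3.142, -0.001, 0.039]
ft_force: [0.5, 0.5, 0.2]
opening: 0.751
```

drive_tool:
  increments:
    - [[-0.15,-1,0.2],[0,0,-1]]
    - [[-0.15,-1,0.3],[0,0,-1]]
    - [[0,-0.6,0.3],[0,0,-1]]
    - [[0,-0.2,0.3],[0,0,-1]]
    - [[0,0,0.2],[0,0,-1]]

```text
t: 4.55
eef_pos: [473.5, 310.1, 223.0]
tcp_rot: [-3.142, 0.0, 0.445]
ft_force: [0.3, -0.6, 0.3]
opening: 0.747
```

drive_tool:
  increments:
    - [[0,0,0],[0,0,-1]]
    - [[0,0,0],[0,0,-1]]
    - [[0,0,0],[0,0,-1]]
    - [[0,0,0],[0,0,-1]]
    - [[0,0,0],[0,0,-1]]

```text
t: 4.97
eef_pos: [474.3, 308.5, 223.9]
tcp_rot: [3.141, -0.0, 0.843]
ft_force: [0.3, 1.0, -0.8]
opening: 0.752
```

drive_tool:
  increments:
    - [[0,0,0],[0,0,-1]]
    - [[0,0,0],[0,0,-1]]
    - [[0,0,0],[0,0,-1]]
    - [[0,0,0],[0,0,-1]]
    - [[0,0,0],[0,0,-1]]

```text
t: 5.38
eef_pos: [474.4, 308.5, 223.9]
tcp_rot: [3.141, -0.0, 1.243]
ft_force: [-0.2, 0.5, 0.7]
opening: 0.749
```

drive_tool:
  increments:
    - [[0,0,0],[0,0,-1]]
    - [[0,0,0],[0,0,-1]]
    - [[0,0,0],[0,0,-1]]
    - [[0,0,0],[0,0,-1]]
    - [[0,0,0],[0,0,-1]]

```text
t: 5.8
eef_pos: [474.3, 308.5, 223.9]
tcp_rot: [3.141, 0.0, 1.643]
ft_force: [1.0, -1.0, -0.3]
opening: 0.75
```

drive_tool:
  increments:
    - [[0,0,0],[0,0,-1]]
    - [[0,0,0],[0,0,-1]]
    - [[0,0,0],[0,0,-1]]
    - [[0,0,0],[0,0,-1]]
    - [[0,0,0],[0,0,-1]]

```text
t: 6.22
eef_pos: [474.3, 308.5, 223.9]
tcp_rot: [3.141, 0.0, 2.043]
ft_force: [0.1, -0.6, -0.3]
opening: 0.75
```

drive_tool:
  increments:
    - [[0,0,0],[0,0,-1]]
    - [[0,0,0],[0,0,-1]]
    - [[0,0,0],[0,0,-1]]
    - [[0,0,0],[0,0,0]]
    - [[0,0,0],[0,0,0]]

```text
t: 6.63
eef_pos: [474.3, 308.8, 223.8]
tcp_rot: [3.141, 0.0, 2.277]
ft_force: [-0.1, 0.0, 1.0]
opening: 0.753
```

Run:
```python
from h import *
p=env.read_camera('wrist');save(p,'w2')
s=env.state();print(s['eef_pos'],s['tcp_rot'],s['t'],s['joints'])
for n in ['jar_mid','jar_notch']:
    print(n,[(np.round(d['point'],1).tolist(),round(d['score'],2),np.round(proj(p,d['point']))) for d in env.tip_of(n,p)][:5])
import pickle;pickle.dump(p,open('w2.pkl','wb'))
```

```text
[474.27799213 308.96194206 223.81637655] [3.14139094e+00 1.29611422e-04 2.27637748e+00] 6.6833 [ 4.60733228e-01  3.97545438e-01  1.69454824e+00 -8.86297393e-05
  1.04927186e+00 -2.44803796e-01]
jar_mid [([531.0, 278.5, 38.7], 0.91, array([342., 234.])), ([516.0, 182.4, 40.5], 0.62, array([275., 287.]))]
jar_notch [([503.2, 279.5, -0.2], 0.89, array([322., 206.])), ([517.5, 209.5, 1.2], 0.86, array([294., 256.]))]
```

View pics/w2.png

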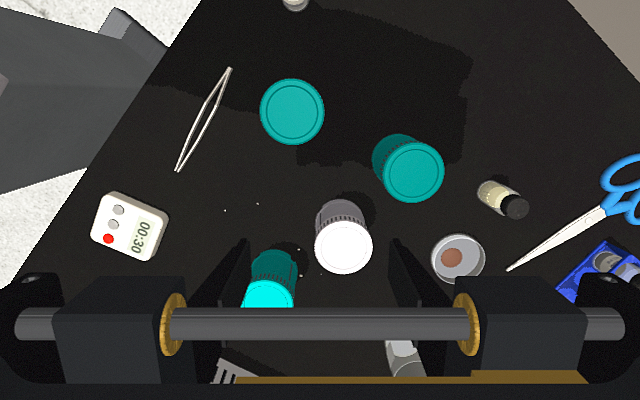

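The jar's white lid is at px (343,247) with its foot at about (340,210), and the networks agree. I zoom in for the notch.

Run:
```python
from h import *
import pickle;p=pickle.load(open('w2.pkl','rb'))
c=cv2.resize(p['pixels'][190:285,295:390],None,fx=6.3,fy=6.3,interpolation=2);cv2.imwrite('pics/w2c.png',c)
# lid circle fit at z=76
g=p['pixels'].min(axis=2);m=(g>200).astype(np.uint8);m[:, :300]=0;m[:,390:]=0;m[:190]=0;m[285:]=0
cs,_=cv2.findContours(m,0,1);cs=max(cs,key=cv2.contourArea)[:,0]
P=np.array([ray(p,u+.0,v+.0,76)[:2] for u,v in cs],np.float32);print(cv2.minEnclosingCircle(P),cv2.fitEllipse(P))
```

```text
((529.88818359375, 278.0815734863281), 27.89870262145996) ((529.9058837890625, 278.0308837890625), (54.564918518066406, 54.67315673828125), 120.36420440673828)
```

View pics/w2c.png

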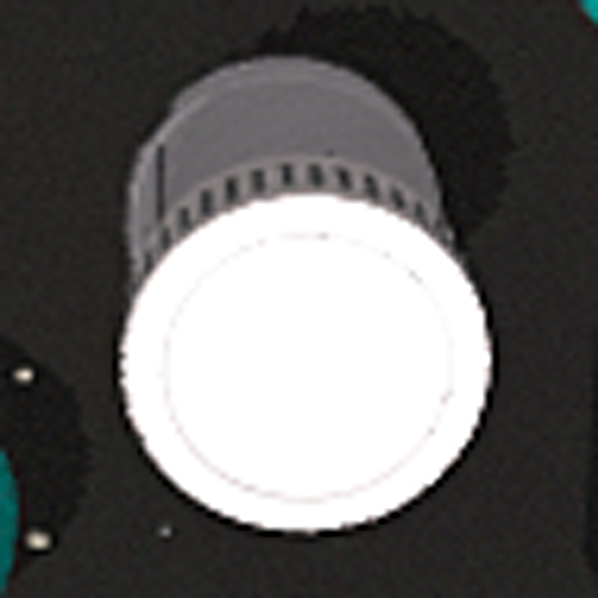

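Run:
```python
from h import *
import pickle;p=pickle.load(open('w2.pkl','rb'))
for a in range(168,194,3):
    r=np.radians(a);q=[proj(p,[529.9+28*np.cos(r),278+28*np.sin(r),z]) for z in(0,8,50)]
    print(a,[np.round([(u+.5-295)*6.3,(v+.5-190)*6.3]).tolist() for u,v in q])
```

```text
168 [[188.0, 83.0], [189.0, 96.0], [193.0, 173.0]]
171 [[182.0, 88.0], [183.0, 101.0], [186.0, 179.0]]
174 [[176.0, 93.0], [177.0, 106.0], [179.0, 185.0]]
177 [[171.0, 99.0], [171.0, 112.0], [172.0, 191.0]]
180 [[165.0, 104.0], [165.0, 118.0], [166.0, 197.0]]
183 [[160.0, 110.0], [160.0, 124.0], [161.0, 204.0]]
186 [[155.0, 116.0], [155.0, 130.0], [155.0, 211.0]]
189 [[151.0, 123.0], [151.0, 136.0], [150.0, 218.0]]
192 [[147.0, 129.0], [147.0, 143.0], [146.0, 225.0]]
```

drive_tool:
  increments:
    - [[-0.5,0.2,0.5],[0,0,0]]
    - [[-0.8,0.3,0.7],[0,0,0]]
    - [[-0.6,0.25,0.7],[0,0,0]]
    - [[-0.1,0,0.6],[0,0,0]]
    - [[0,0,0.2],[0,0,0]]
  jaw: 0.7

```text
t: 7.2
eef_pos: [530.2, 277.4, 139.9]
tcp_rot: [-3.138, -0.001, 2.277]
ft_force: [-0.4, 0.1, -0.9]
opening: 0.853
```

Run:
```python
from h import *
p=env.read_camera('wrist');save(p,'w3');s=env.state();print(s['eef_pos'],s['tcp_rot'],s['t'])
```

```text
[529.58037552 277.82498887 140.09016027] [-3.13776170e+00 -1.26796035e-03  2.27792406e+00] 7.25
```

View pics/w3.png

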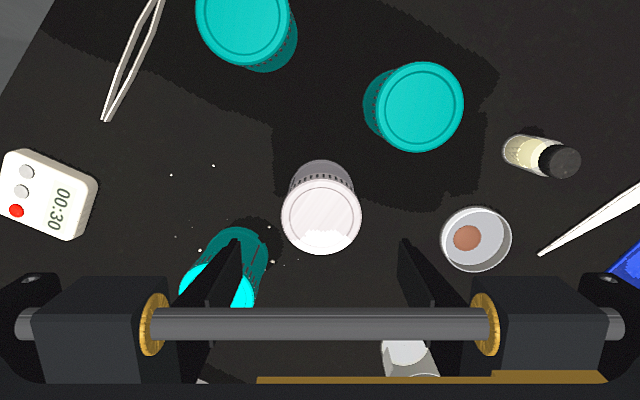

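The jar at (321,217) is centred between the fingers at (235,·) and (405,·). I descend and close.

drive_tool:
  increments:
    - [[0,0,0.6],[0,0,0]]
    - [[0,0,0.8],[0,0,0]]
    - [[0,0,0.8],[0,0,0]]
    - [[0,0,0.6],[0,0,0]]
    - [[0,0,0.4],[0,0,0]]

```text
t: 7.67
eef_pos: [529.7, 279.0, 46.0]
tcp_rot: [-3.141, -0.0, 2.28]
ft_force: [0.4, -0.7, 0.1]
opening: 0.851
```

drive_tool:
  increments:
    - [[0,0,0],[0,0,0]]
    - [[0,0,0],[0,0,0]]
    - [[0,0,0],[0,0,0]]
    - [[0,0,0],[0,0,0]]
    - [[0,0,0],[0,0,0]]
  jaw: -1

```text
t: 8.08
eef_pos: [530.7, 278.8, 47.8]
tcp_rot: [3.14, 0.001, 2.28]
ft_force: [-0.6, -0.3, 5.5]
opening: 0.583
```

drive_tool:
  increments:
    - [[0,0,0],[0,0,0]]
    - [[0,0,0],[0,0,0]]
    - [[0,0,-0.3],[0,0,0]]
    - [[0,0,-0.7],[0,0,0]]
    - [[0,0,-1],[0,0,0]]

```text
t: 8.5
eef_pos: [528.9, 278.0, 105.6]
tcp_rot: [-3.137, -0.002, 2.28]
ft_force: [0.0, 0.2, -5.9]
opening: 0.584
```

drive_tool:
  increments:
    - [[0,0,-0.9],[0,0,-1]]
    - [[0,0,-0.8],[0,0,-1]]
    - [[0,0,-0.5],[0,0,-1]]
    - [[0,0,-0.2],[0,0,-1]]
    - [[0,0,0],[0,0,-1]]

```text
t: 8.92
eef_pos: [530.5, 278.7, 180.9]
tcp_rot: [3.14, 0.002, 2.684]
ft_force: [0.2, -0.5, -5.0]
opening: 0.584
```

drive_tool:
  increments:
    - [[0,0,0],[0,0,-1]]
    - [[0,0,0],[0,0,-1]]
    - [[0,0,0],[0,0,-1]]
    - [[0,0,0],[0,0,-1]]
    - [[0,0,0],[0,0,-0.93]]

```text
t: 9.33
eef_pos: [529.9, 278.4, 178.8]
tcp_rot: [-3.141, -0.001, 3.078]
ft_force: [0.5, 0.3, -5.7]
opening: 0.584
```

drive_tool:
  increments:
    - [[-0.1,-0.4,0],[0,0,0]]
    - [[-0.1,-0.7,0],[0,0,0]]
    - [[-0.1,-0.9,0],[0,0,0]]
    - [[-0.1,-0.9,0],[0,0,0]]
    - [[-0.1,-0.9,0],[0,0,0]]

```text
t: 9.75
eef_pos: [537.1, 162.2, 178.7]
tcp_rot: [-3.141, -0.001, 3.073]
ft_force: [1.4, -0.2, -5.2]
opening: 0.585
```

drive_tool:
  increments:
    - [[-0.1,-0.9,0],[0,0,0]]
    - [[-0.1,-0.9,0],[0,0,0]]
    - [[-0.1,-0.9,0],[0,0,0]]
    - [[-0.1,-0.9,0],[0,0,0]]
    - [[-0.1,-0.9,0],[0,0,0]]

```text
t: 10.17
eef_pos: [542.9, 26.3, 178.9]
tcp_rot: [-3.141, -0.0, 3.072]
ft_force: [0.2, 0.4, -4.6]
opening: 0.584
```

drive_tool:
  increments:
    - [[-0.1,-0.9,0],[0,0,0]]
    - [[-0.1,-0.8,0],[0,0,0]]
    - [[-0.1,-0.5,0],[0,0,0]]
    - [[0,-0.2,0],[0,0,0]]
    - [[0,0,0],[0,0,0]]

```text
t: 10.58
eef_pos: [547.2, -45.8, 178.7]
tcp_rot: [-3.141, -0.0, 3.071]
ft_force: [-0.3, 0.4, -6.2]
opening: 0.584
```

Run:
```python
from h import *
p=env.read_camera('wrist');save(p,'w4')
import pickle;pickle.dump(p,open('w4.pkl','wb'))
for i in range(1):
  s=env.state();print(s['eef_pos'],s['tcp_rot'],s['t'],s['ft_force'],s['opening'],s['joints'])
print([(d['point'],d['score']) for d in env.tip_of('jar_mid',p)][:2],[(d['point'],d['score']) for d in env.tip_of('cup_rim',p)][:2])
q=env.read_camera('scene')
cv2.imwrite('pics/s4.png',cv2.resize(q['pixels'][170:290,250:410],None,fx=4.5,fy=4.5,interpolation=2))
```

```text
[547.21481928 -44.70707713 178.66058138] [ 3.14148691e+00 -4.93917857e-04  3.07197664e+00] 10.6333 [-0.27602836  0.90296838 -6.07488657] 0.5832617084346624 [-2.01856266e-01  4.25037051e-01  1.78821124e+00  4.95665829e-05
  9.28847914e-01 -1.70306624e+00]
[([516.7, 183.2, 39.2], 0.65)] []
```

View pics/w4.png

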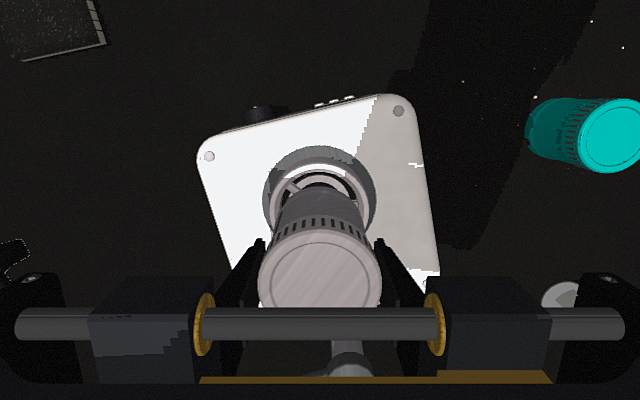

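View pics/s4.png

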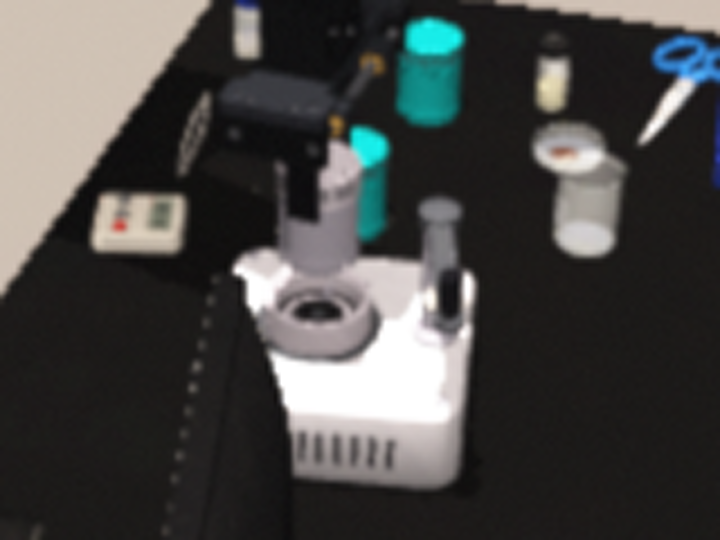

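Run:
```python
from h import *
import pickle;p=pickle.load(open('w4.pkl','rb'));k=6
im=cv2.resize(p['pixels'][140:250,255:385],None,fx=k,fy=k,interpolation=2)
def circ(c,r,z,col):
    q=[proj(p,[c[0]+r*np.cos(t),c[1]+r*np.sin(t),z]) for t in np.linspace(0,6.3,200)]
    cv2.polylines(im,[np.int32([[(u+.5-255)*k,(v+.5-140)*k] for u,v in q])],False,col,1)
circ((547.7,-47),37.5,98,(0,0,255));circ((547.7,-47),33,98,(0,255,0));circ((547.7,-47),29.5,94,(255,0,0))
circ((547.2,-44.7),28,133,(0,255,255));circ((547.2,-44.7),28,133+76,(0,255,255))
cv2.imwrite('pics/o4.png',im)
```

```text
(no output)
```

View pics/o4.png

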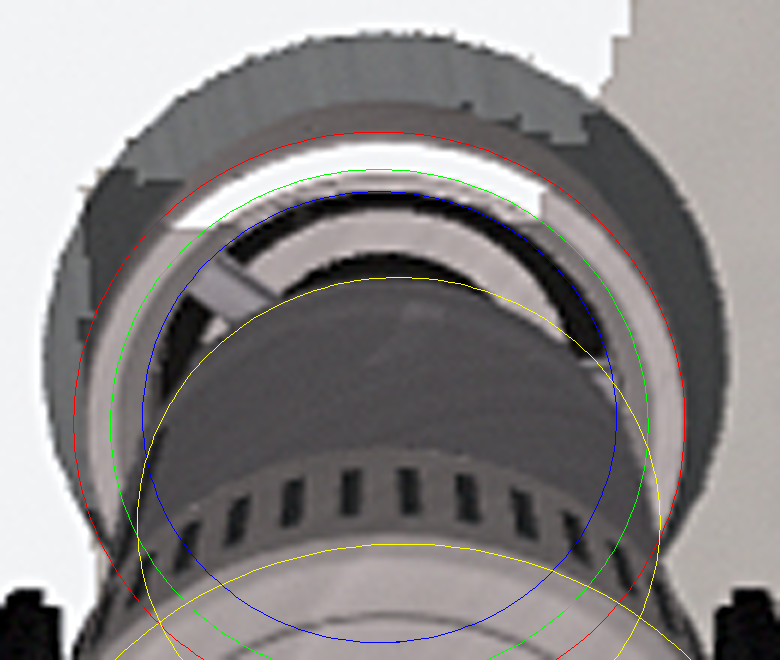

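drive_tool:
  increments:
    - [[0,-0.05,0.3],[0,0,0]]
    - [[0,0,0.4],[0,0,0]]
    - [[0,0,0.3],[0,0,0]]
    - [[0,0,0.15],[0,0,0]]
    - [[0,0,0],[0,0,0]]

```text
t: 11.2
eef_pos: [547.1, -45.4, 142.8]
tcp_rot: [3.141, -0.002, 3.075]
ft_force: [-0.1, 0.4, -5.1]
opening: 0.585
```

drive_tool:
  increments:
    - [[0,0,0.1],[0,0,0]]
    - [[0,0,0.1],[0,0,0]]
    - [[0,0,0],[0,0,0]]

```text
t: 11.45
eef_pos: [547.5, -45.7, 137.9]
tcp_rot: [-3.142, -0.0, 3.074]
ft_force: [0.1, -1.2, -4.9]
opening: 0.585
```

drive_tool:
  increments:
    - [[0,-0.03,0.05],[0,0,0]]
    - [[0,0,0.1],[0,0,0]]
    - [[0,0,0],[0,0,0]]

```text
t: 11.7
eef_pos: [547.3, -46.7, 133.2]
tcp_rot: [-3.142, -0.0, 3.074]
ft_force: [0.4, 0.4, -6.0]
opening: 0.585
```

drive_tool:
  increments:
    - [[0,0,0.08],[0,0,0]]
    - [[0,0,0],[0,0,0]]
    - [[0,0,0],[0,0,0]]

```text
t: 11.95
eef_pos: [547.5, -46.6, 131.1]
tcp_rot: [-3.142, -0.0, 3.074]
ft_force: [-0.2, -0.0, -5.3]
opening: 0.584
```

drive_tool:
  increments:
    - [[0,0,0.06],[0,0,0]]
    - [[0,0,0],[0,0,0]]

```text
t: 12.12
eef_pos: [547.5, -46.6, 129.2]
tcp_rot: [-3.142, -0.0, 3.074]
ft_force: [-0.6, 0.1, -6.0]
opening: 0.582
```

drive_tool:
  increments:
    - [[0,0,0.06],[0,0,0]]
    - [[0,0,0],[0,0,0]]

```text
t: 12.28
eef_pos: [547.8, -46.7, 127.8]
tcp_rot: [-3.141, 0.001, 3.074]
ft_force: [-0.9, 0.3, -0.9]
opening: 0.582
```

Run:
```python
from h import *
s=env.state();print({k:np.round(v,2).tolist() for k,v in s.items()})
q=env.read_camera('scene');W=np.asarray(q['world_to_cam'])
for i in range(1): cv2.imwrite('pics/s5.png',cv2.resize(q['pixels'][190:270,290:370],None,fx=7,fy=7,interpolation=2))
w=env.read_camera('wrist');save(w,'w5')
```

```text
{'t': 12.28, 'joints': [-0.21, 0.49, 1.84, -0.0, 0.81, -1.71], 'qvel': [-0.0, -0.0, -0.0, -0.0, 0.01, 0.0], 'tau': [-0.04, -54.73, -20.05, -0.09, -0.2, 0.01], 'eef_pos': [547.77, -46.69, 127.8], 'tcp_rot': [-3.14, 0.0, 3.07], 'ft_force': [-0.86, 0.26, -0.94], 'moment': [0.1, -0.02, 0.01], 'opening': 0.58}
```

View pics/s5.png

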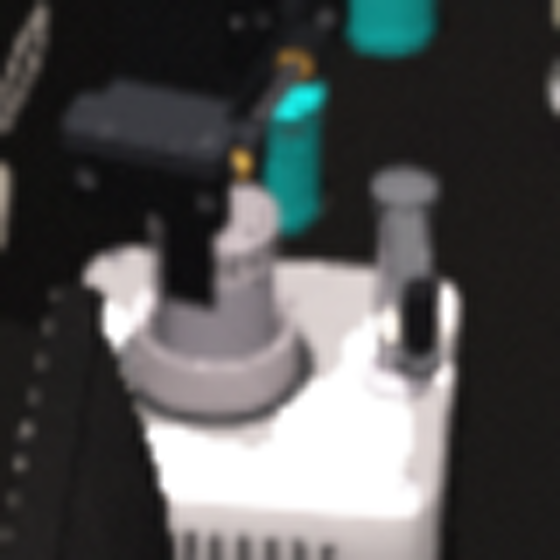

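View pics/w5.png

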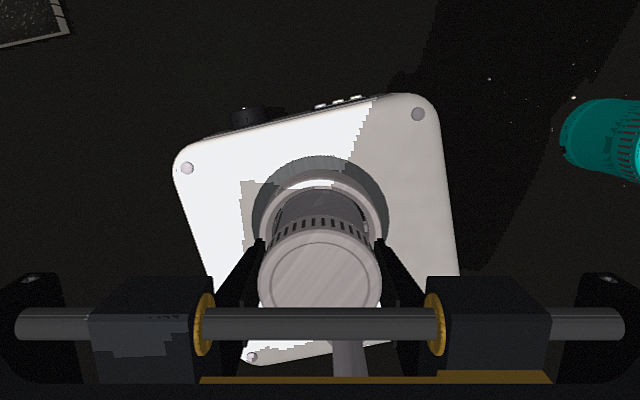

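The force dropped near TCP z 128, well below the dog level of about 133, so the jar is probably nearly home. I press gently and wiggle.

drive_tool:
  increments:
    - [[0,0,0.03],[0,0,0]]
    - [[0,0,0],[0,0,0]]

```text
t: 12.55
eef_pos: [547.9, -46.7, 127.4]
tcp_rot: [-3.141, 0.001, 3.074]
ft_force: [-1.6, -0.0, 6.5]
opening: 0.587
```

drive_tool:
  increments:
    - [[0,0,0.02],[0,0,0]]
    - [[0,0,0],[0,0,0]]

```text
t: 12.72
eef_pos: [548.0, -46.7, 127.1]
tcp_rot: [-3.141, 0.002, 3.074]
ft_force: [-2.5, 1.7, 10.1]
opening: 0.583
```

drive_tool:
  increments:
    - [[0,0,0],[0,0,0.5]]
    - [[0,0,0],[0,0,0.5]]
    - [[0,0,0],[0,0,0]]

```text
t: 12.97
eef_pos: [548.1, -46.4, 127.2]
tcp_rot: [3.141, 0.002, 2.992]
ft_force: [-0.2, 2.8, 7.7]
opening: 0.584
```

Run:
```python
from h import *
s=env.state();print({k:np.round(s[k],2).tolist() for k in('t','eef_pos','tcp_rot','ft_force','moment')})
```

```text
{'t': 12.97, 'eef_pos': [548.14, -46.42, 127.19], 'tcp_rot': [3.14, 0.0, 2.99], 'ft_force': [-0.16, 2.81, 7.71], 'moment': [0.88, 0.02, 0.19]}
```

drive_tool:
  increments:
    - [[0,0,0],[0,0,-0.5]]
    - [[0,0,0],[0,0,-0.5]]
    - [[0,0,0],[0,0,-0.5]]
    - [[0,0,0],[0,0,-0.5]]
    - [[0,0,0],[0,0,0]]

```text
t: 13.38
eef_pos: [548.0, -46.2, 127.1]
tcp_rot: [3.141, 0.002, -3.128]
ft_force: [-1.3, 3.4, 8.6]
opening: 0.586
```

Run:
```python
from h import *
s=env.state();print({k:np.round(s[k],2).tolist() for k in('t','eef_pos','tcp_rot','ft_force','moment')})
```

```text
{'t': 13.38, 'eef_pos': [547.96, -46.24, 127.14], 'tcp_rot': [3.14, 0.0, -3.13], 'ft_force': [-1.33, 3.37, 8.65], 'moment': [1.12, 0.18, -0.59]}
```

drive_tool:
  increments:
    - [[0,0,0],[0,0,0.8]]
    - [[0,0,0],[0,0,0.8]]
    - [[0,0,0],[0,0,0.8]]
    - [[0,0,0],[0,0,0.4]]
    - [[0,0,0],[0,0,0]]

```text
t: 13.8
eef_pos: [548.2, -46.3, 127.2]
tcp_rot: [3.141, 0.002, 2.929]
ft_force: [-1.1, 4.5, 7.6]
opening: 0.583
```

Run:
```python
from h import *
s=env.state();print({k:np.round(s[k],2).tolist() for k in('t','eef_pos','tcp_rot','ft_force','moment')})
```

```text
{'t': 13.8, 'eef_pos': [548.23, -46.26, 127.2], 'tcp_rot': [3.14, 0.0, 2.93], 'ft_force': [-1.15, 4.53, 7.6], 'moment': [1.11, -0.09, 0.58]}
```

drive_tool:
  increments:
    - [[0,0,0],[0,0,-0.8]]
    - [[0,0,0],[0,0,-0.65]]
    - [[0,0.02,-0.03],[0,0,0]]
    - [[0,0,0],[0,0,0]]

```text
t: 14.13
eef_pos: [547.9, -46.1, 127.6]
tcp_rot: [-3.141, 0.001, 3.046]
ft_force: [1.6, 1.1, 4.3]
opening: 0.581
```

Run:
```python
from h import *
s=env.state();print({k:np.round(s[k],2).tolist() for k in('t','eef_pos','tcp_rot','ft_force','moment')})
```

```text
{'t': 14.13, 'eef_pos': [547.94, -46.05, 127.57], 'tcp_rot': [-3.14, 0.0, 3.05], 'ft_force': [1.59, 1.13, 4.34], 'moment': [0.43, -0.21, 0.02]}
```

drive_tool:
  increments:
    - [[0,0,0],[0,0,0]]
    - [[0,0,0],[0,0,0]]
    - [[0,0,0],[0,0,0]]
    - [[0,0,0],[0,0,0]]
  jaw: 0.6

```text
t: 14.47
eef_pos: [547.5, -46.1, 126.8]
tcp_rot: [-3.141, -0.0, 3.046]
ft_force: [-0.2, 0.4, -0.2]
opening: 0.782
```

drive_tool:
  increments:
    - [[0,0,-0.4],[0,0,0]]
    - [[0,0,-0.8],[0,0,0]]
    - [[0,0,-0.9],[0,0,0]]
    - [[0,0,-0.4],[0,0,0]]
    - [[0,0,0],[0,0,0]]

```text
t: 14.88
eef_pos: [548.6, -46.2, 204.6]
tcp_rot: [-3.141, 0.005, 3.046]
ft_force: [0.2, 1.0, -0.8]
opening: 0.799
```

Run:
```python
from h import *
s=env.state();print({k:np.round(s[k],2).tolist() for k in('t','eef_pos','tcp_rot','ft_force','moment','opening')})
p=env.read_camera('wrist');save(p,'w6')
k=5;im=cv2.resize(p['pixels'][100:290,240:400],None,fx=4,fy=4,interpolation=2) if 0 else None
k=4;im=cv2.resize(p['pixels'][130:270,240:400],None,fx=k,fy=k,interpolation=2)
def circ(c,r,z,col):
    q=[proj(p,[c[0]+r*np.cos(t),c[1]+r*np.sin(t),z]) for t in np.linspace(0,6.3,200)]
    cv2.polylines(im,[np.int32([[(u+.5-240)*k,(v+.5-130)*k] for u,v in q])],False,col,1)
circ((547.8,-46.6),28,156,(0,0,255));circ((547.8,-46.6),28,162,(0,255,0));circ((547.8,-46.6),37.5,98,(255,0,0))
cv2.imwrite('pics/o6.png',im)
for n in ['jar_mid','keeper_knob','cup_rim']: print(n,[(np.round(d['point'],1).tolist(),round(d['score'],2)) for d in env.tip_of(n,p)][:3])
q=env.read_camera('scene');t=env.read_camera('top')
for n in ['jar_mid']:
  for c in(q,t): print(n,[(np.round(d['point'],1).tolist(),round(d['score'],2)) for d in env.tip_of(n,c)][:5])
cv2.imwrite('pics/s6.png',cv2.resize(q['pixels'][190:270,290:370],None,fx=7,fy=7,interpolation=2))
```

```text
{'t': 14.88, 'eef_pos': [548.58, -46.24, 204.57], 'tcp_rot': [-3.14, 0.0, 3.05], 'ft_force': [0.2, 1.0, -0.85], 'moment': [0.11, -0.16, 0.01], 'opening': 0.8}
jar_mid [([513.7, 184.2, 38.0], 0.77)]
keeper_knob []
cup_rim []
jar_mid [([547.9, -44.5, 119.1], 0.92), ([530.2, 369.8, 36.6], 0.86), ([510.4, 177.9, 38.4], 0.81)]
jar_mid [([412.2, 343.4, 34.6], 0.91), ([531.2, 374.2, 41.8], 0.88), ([513.0, 179.4, 38.6], 0.72)]
```

View pics/o6.png

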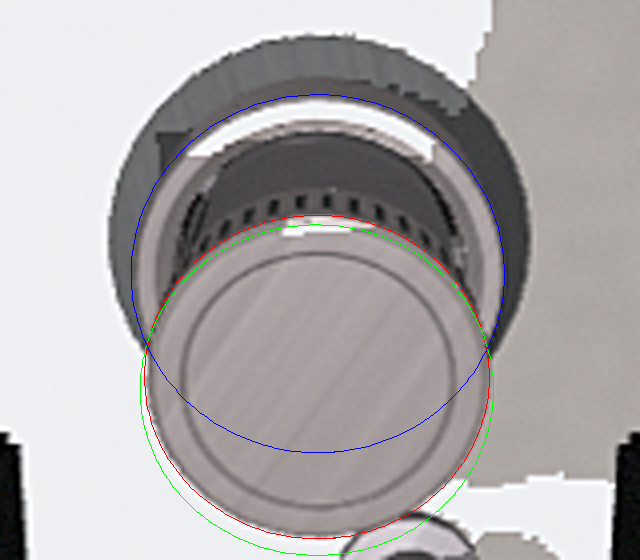

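View pics/s6.png

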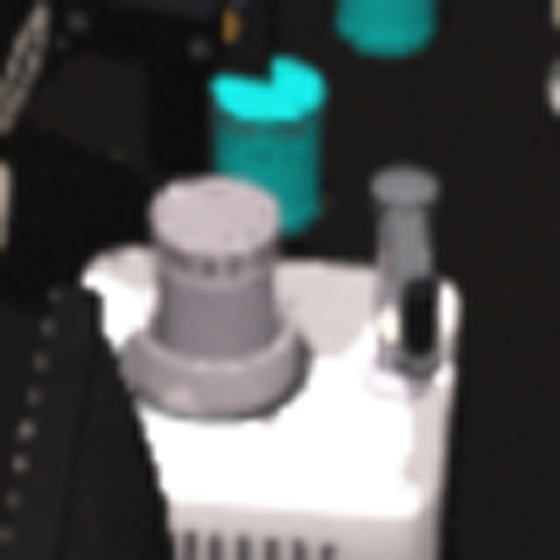

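The lid matches the z=156 circle (red), not the z=162 one, so the jar is fully home. Next I go to the keeper knob.

drive_tool:
  increments:
    - [[0,0,-0.5],[0,0,1]]
    - [[0,0,-0.6],[0,0,1]]
    - [[0,0,-0.4],[0,0,1]]
    - [[0,0,0],[0,0,1]]
    - [[0,0,0],[0,0,1]]
  jaw: -0.3

```text
t: 15.7
eef_pos: [547.7, -46.1, 247.4]
tcp_rot: [3.141, 0.001, 2.642]
ft_force: [-0.1, -0.3, -1.3]
opening: 0.506
```

drive_tool:
  increments:
    - [[0,0,0],[0,0,1]]
    - [[0,0,0],[0,0,1]]
    - [[0,0,0],[0,0,1]]
    - [[0,0,0],[0,0,1]]
    - [[0,0,0],[0,0,1]]

```text
t: 16.12
eef_pos: [547.5, -46.1, 246.5]
tcp_rot: [-3.141, -0.0, 2.242]
ft_force: [-0.3, 0.4, 0.2]
opening: 0.351
```

drive_tool:
  increments:
    - [[0,0,0],[0,0,1]]
    - [[0,0,0],[0,0,1]]
    - [[0,0,0],[0,0,1]]
    - [[0,0,0],[0,0,1]]
    - [[0,0,0],[0,0,0.7]]

```text
t: 16.53
eef_pos: [547.5, -46.0, 246.5]
tcp_rot: [-3.141, -0.0, 1.866]
ft_force: [-0.5, -0.2, 0.3]
opening: 0.35
```

drive_tool:
  increments:
    - [[-0.5,0.3,0],[0,0,0]]
    - [[-0.8,0.6,0],[0,0,0]]
    - [[-0.8,0.6,0],[0,0,0]]
    - [[-0.4,0.3,0],[0,0,0]]
    - [[0,0,0],[0,0,0]]

```text
t: 16.95
eef_pos: [622.9, -103.5, 245.7]
tcp_rot: [-3.141, -0.0, 1.869]
ft_force: [-0.7, -0.0, 0.1]
opening: 0.35
```

Run:
```python
from h import *
p=env.read_camera('wrist');save(p,'w7')
s=env.state();print({k:np.round(s[k],2).tolist() for k in('t','eef_pos','tcp_rot','ft_force','opening','joints')})
for n in ['keeper_knob']: print(n,[(np.round(d['point'],1).tolist(),round(d['score'],2),proj(p,d['point'])) for d in env.tip_of(n,p)][:3])
print(proj(p,[628.1,-29.8,180]))
```

```text
{'t': 17.0, 'eef_pos': [621.61, -102.42, 245.74], 'tcp_rot': [-3.14, -0.0, 1.87], 'ft_force': [-0.52, 0.34, -0.53], 'opening': 0.35, 'joints': [-0.27, 0.47, 1.51, -0.0, 1.17, -0.57]}
keeper_knob [([661.3, -139.0, 191.2], 0.92, (np.float64(357.77411687418333), np.float64(283.1335133442166)))]
(np.float64(361.99270099864117), np.float64(115.38993889590431))
```

View pics/w7.png

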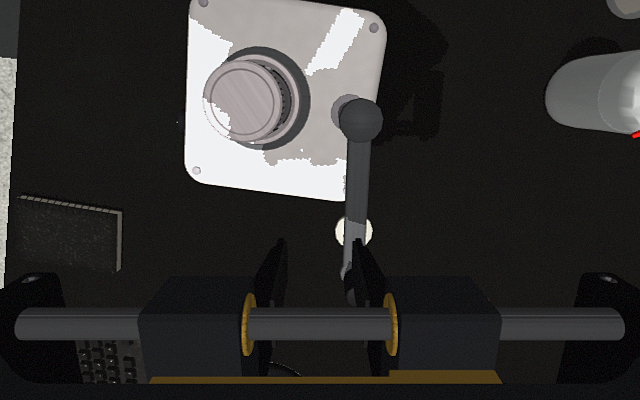

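drive_tool:
  increments:
    - [[-0.5,0.3,0],[0,0,0]]
    - [[-0.6,0.35,0],[0,0,0]]
    - [[-0.42,0.26,0],[0,0,0]]
    - [[0,0,0],[0,0,0]]

```text
t: 17.38
eef_pos: [661.3, -138.0, 246.6]
tcp_rot: [-3.141, 0.0, 1.87]
ft_force: [0.8, -0.4, 0.0]
opening: 0.351
```

Run:
```python
from h import *
p=env.read_camera('wrist')
s=env.state();print({k:np.round(s[k],2).tolist() for k in('t','eef_pos','tcp_rot','ft_force','opening','joints')})
cv2.imwrite('pics/w8.png',cv2.resize(p['pixels'][150:400,200:440],None,fx=2.3,fy=2.3))
q=env.read_camera('scene')
cv2.imwrite('pics/s8.png',cv2.resize(q['pixels'][150:270,290:410],None,fx=5,fy=5,interpolation=2))
```

```text
{'t': 17.43, 'eef_pos': [660.41, -137.09, 246.57], 'tcp_rot': [-3.14, -0.0, 1.87], 'ft_force': [-0.05, -0.19, -0.35], 'opening': 0.35, 'joints': [-0.3, 0.54, 1.39, -0.0, 1.22, -0.6]}
```

View pics/w8.png

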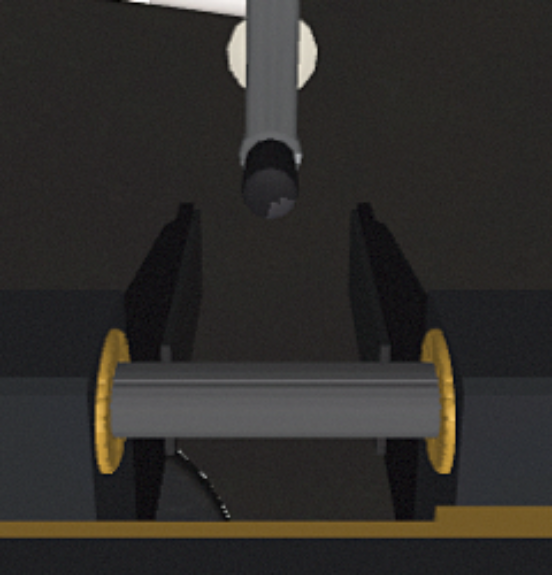

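View pics/s8.png

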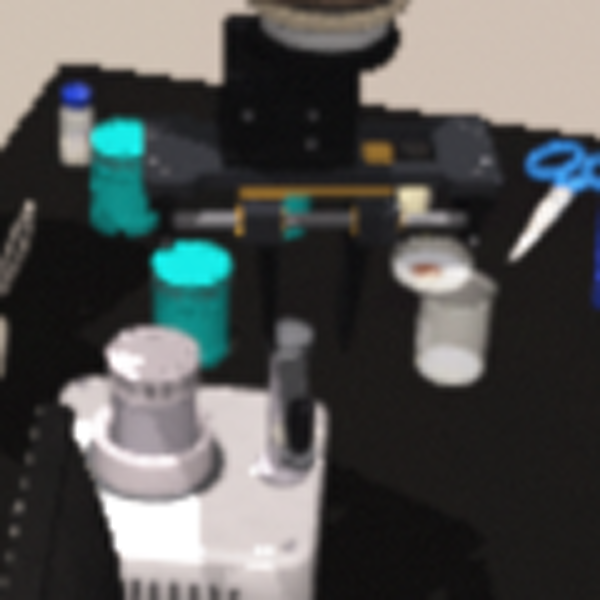

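The knob at crop (270,190) is centred between the fingers. I descend, then sweep along the circle.

drive_tool:
  increments:
    - [[0,0,0.4],[0,0,0]]
    - [[0,0,0.6],[0,0,0]]
    - [[0,0,0.6],[0,0,0]]
    - [[0,0,0.4],[0,0,0]]
    - [[0,0,0.2],[0,0,0]]

```text
t: 17.9
eef_pos: [659.7, -136.4, 178.9]
tcp_rot: [-3.139, -0.002, 1.871]
ft_force: [0.6, 0.3, -0.9]
opening: 0.352
```

drive_tool:
  increments:
    - [[0,0,0],[0,0,0]]
    - [[0.01,-0.15,0],[0,0,0.5]]
    - [[0.01,-0.15,0],[0,0,0.5]]
    - [[0.01,-0.15,0],[0,0,0.5]]
    - [[0.01,-0.15,0],[0,0,0.5]]

```text
t: 18.32
eef_pos: [643.3, -140.4, 182.0]
tcp_rot: [3.14, 0.001, 1.709]
ft_force: [2.1, -0.0, -0.5]
opening: 0.355
```

```bash
cat > st.py <<'E'
from h import *
s=env.state();print({k:np.round(s[k],3).tolist() for k in('t','eef_pos','tcp_rot','ft_force','moment','opening')})
P=np.array([628.1,-29.8]);d=s['eef_pos'][:2]-P;print('R',np.hypot(*d),'phi',np.arctan2(d[1],d[0]),'yaw-pi',s['tcp_rot'][2]-np.pi)
E
python3 st.py
```

```text
{'t': 18.317, 'eef_pos': [643.339, -140.444, 182.037], 'tcp_rot': [3.14, 0.001, 1.709], 'ft_force': [2.075, -0.011, -0.515], 'moment': [-0.152, -0.358, 0.022], 'opening': 0.355}
R 111.68837601154081 phi -1.433925912929953 yaw-pi -1.4330821030586947
```

Contact is about 2 N, as expected from the friction. I continue the sweep.

drive_tool:
  increments:
    - [[0.01,-0.25,0],[0,0,0.85]]
    - [[0.01,-0.3,0],[0,0,1]]
    - [[0.01,-0.3,0],[0,0,1]]
    - [[0.01,-0.3,0],[0,0,1]]
    - [[0.01,-0.3,0],[0,0,1]]

```text
t: 18.73
eef_pos: [599.9, -138.1, 182.1]
tcp_rot: [3.139, -0.0, 1.318]
ft_force: [2.6, 0.4, -1.0]
opening: 0.353
```

drive_tool:
  increments:
    - [[0.01,-0.3,0],[0,0,1]]
    - [[0.01,-0.3,0],[0,0,1]]
    - [[0.01,-0.25,0],[0,0,0.85]]
    - [[0.01,-0.2,0],[0,0,0.67]]
    - [[0,0,0],[0,0,0]]

```text
t: 19.15
eef_pos: [570.5, -125.8, 182.2]
tcp_rot: [3.14, -0.0, 1.039]
ft_force: [-0.3, -0.3, 1.0]
opening: 0.348
```

```bash
python3 st.py
python3 - <<'E'
from h import *
q=env.read_camera('scene')
cv2.imwrite('pics/s9.png',cv2.resize(q['pixels'][170:290,270:390],None,fx=5,fy=5,interpolation=2))
E
```

```text
{'t': 19.15, 'eef_pos': [570.489, -125.824, 182.169], 'tcp_rot': [3.14, -0.0, 1.039], 'ft_force': [-0.284, -0.292, 0.957], 'moment': [0.011, -0.045, 0.006], 'opening': 0.348}
R 111.98101149082797 phi -2.1111921713088293 yaw-pi -2.1029043512534353
```

View pics/s9.png

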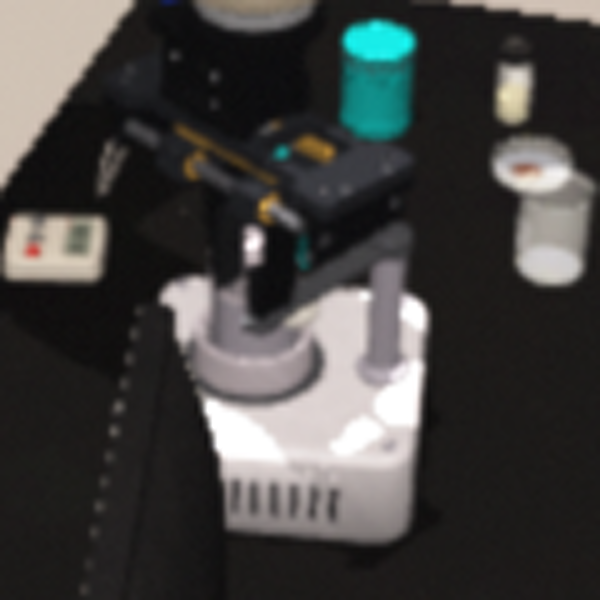

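The keeper arm is following and is about to pass over the lid. I go on more slowly.

drive_tool:
  increments:
    - [[0.01,-0.18,0],[0,0,0.6]]
    - [[0.01,-0.18,0],[0,0,0.6]]
    - [[0.01,-0.18,0],[0,0,0.6]]
    - [[0.01,-0.18,0],[0,0,0.6]]
    - [[0.01,-0.18,0],[0,0,0.6]]

```text
t: 19.62
eef_pos: [550.5, -109.6, 181.7]
tcp_rot: [3.14, -0.001, 0.801]
ft_force: [-0.6, -1.0, 0.8]
opening: 0.351
```

drive_tool:
  increments:
    - [[0.01,-0.18,0],[0,0,0.6]]
    - [[0.01,-0.18,0],[0,0,0.6]]
    - [[0.01,-0.18,0],[0,0,0.6]]
    - [[0.01,-0.18,0],[0,0,0.6]]
    - [[0.01,-0.18,0],[0,0,0.6]]

```text
t: 20.03
eef_pos: [534.2, -88.0, 181.7]
tcp_rot: [3.14, -0.001, 0.561]
ft_force: [1.1, -0.7, 0.8]
opening: 0.35
```

drive_tool:
  increments:
    - [[0.01,-0.18,0],[0,0,0.6]]
    - [[0.01,-0.18,0],[0,0,0.6]]
    - [[0.01,-0.18,0],[0,0,0.6]]
    - [[0.01,-0.12,0],[0,0,0.4]]
    - [[0,0,0],[0,0,0]]

```text
t: 20.45
eef_pos: [525.6, -69.6, 181.6]
tcp_rot: [3.141, -0.001, 0.386]
ft_force: [-0.2, -0.2, 0.2]
opening: 0.352
```

```bash
python3 st.py
```

```text
{'t': 20.45, 'eef_pos': [525.604, -69.577, 181.557], 'tcp_rot': [3.141, -0.001, 0.386], 'ft_force': [-0.153, -0.245, 0.232], 'moment': [0.011, 0.034, 0.013], 'opening': 0.352}
R 109.94374089885886 phi -2.7713974054393926 yaw-pi -2.755912130787645
```

drive_tool:
  increments:
    - [[-0.03,-0.15,0],[0,0,0.5]]
    - [[-0.03,-0.15,0],[0,0,0.5]]
    - [[0,-0.15,0],[0,0,0.5]]
    - [[0,-0.1,0],[0,0,0.4]]
    - [[0,0,0],[0,0,0]]

```text
t: 20.87
eef_pos: [518.6, -54.8, 181.3]
tcp_rot: [3.141, -0.001, 0.234]
ft_force: [-0.2, -0.3, 0.0]
opening: 0.348
```

drive_tool:
  increments:
    - [[0,-0.1,0],[0,0,0.4]]
    - [[0,-0.1,0],[0,0,0.4]]
    - [[0,0,0],[0,0,0]]

```text
t: 21.12
eef_pos: [517.2, -49.1, 181.2]
tcp_rot: [3.141, -0.0, 0.17]
ft_force: [-0.1, 0.3, 0.4]
opening: 0.35
```

```bash
python3 st.py;python3 - <<'E'
from h import *
q=env.read_camera('scene')
cv2.imwrite('pics/s10.png',cv2.resize(q['pixels'][170:290,270:390],None,fx=5,fy=5,interpolation=2))
E
```

```text
{'t': 21.117, 'eef_pos': [517.232, -49.053, 181.222], 'tcp_rot': [3.141, -0.0, 0.17], 'ft_force': [-0.111, 0.342, 0.443], 'moment': [0.083, -0.011, -0.012], 'opening': 0.35}
R 112.52690935424748 phi -2.9696507117305098 yaw-pi -2.9712536241902807
```

View pics/s10.png

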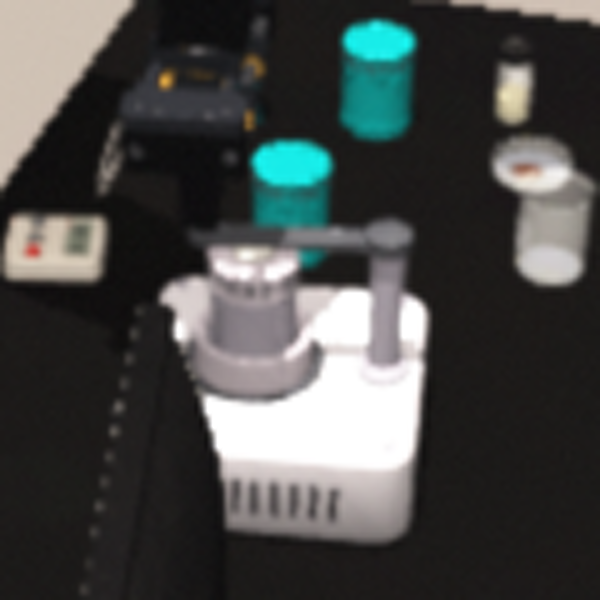

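The arm is over the lid. I push on until it meets the stop.

drive_tool:
  increments:
    - [[0,-0.1,0],[0,0,0.3]]
    - [[0,0,0],[0,0,0]]

```text
t: 21.33
eef_pos: [516.6, -46.1, 181.1]
tcp_rot: [3.141, -0.0, 0.146]
ft_force: [0.7, 0.5, 0.9]
opening: 0.348
```

drive_tool:
  increments:
    - [[0,-0.1,0],[0,0,0.3]]
    - [[0,0,0],[0,0,0]]

```text
t: 21.5
eef_pos: [516.1, -43.1, 181.1]
tcp_rot: [3.141, -0.0, 0.122]
ft_force: [-0.2, 0.4, -1.0]
opening: 0.351
```

```bash
python3 st.py
```

```text
{'t': 21.5, 'eef_pos': [516.102, -43.135, 181.069], 'tcp_rot': [3.141, -0.0, 0.122], 'ft_force': [-0.166, 0.444, -0.996], 'moment': [0.021, 0.046, -0.001], 'opening': 0.351}
R 112.78905046355572 phi -3.023086091666076 yaw-pi -3.019434530748925
```

drive_tool:
  increments:
    - [[0,-0.05,0],[0,0,0]]
    - [[0,-0.05,0],[0,0,0]]
    - [[0,0,0],[0,0,0]]

```text
t: 21.75
eef_pos: [516.0, -42.3, 181.0]
tcp_rot: [3.138, -0.0, 0.124]
ft_force: [0.9, -16.3, -1.5]
opening: 0.351
```

```bash
python3 st.py;python3 - <<'E'
from h import *
p=env.read_camera('wrist');save(p,'w11')
for n in ['keeper_knob']: print(n,[(np.round(d['point'],1).tolist(),round(d['score'],2),proj(p,d['point'])) for d in env.tip_of(n,p)][:3])
E
```

```text
{'t': 21.75, 'eef_pos': [515.987, -42.28, 181.044], 'tcp_rot': [3.138, -0.0, 0.124], 'ft_force': [0.897, -16.267, -1.531], 'moment': [-2.858, -0.002, -0.087], 'opening': 0.351}
R 112.80541907307575 phi -3.030731759338765 yaw-pi -3.018005124405981
keeper_knob [([519.0, -49.4, 190.5], 0.66, (np.float64(334.87633675085715), np.float64(261.0318262161719))), ([349.7, 119.3, -0.4], 0.54, (np.float64(156.94767100403106), np.float64(305.22680205068497))), ([355.6, -271.2, -0.5], 0.17, (np.float64(498.03797620349036), np.float64(336.0744294526436)))]
```

View pics/w11.png

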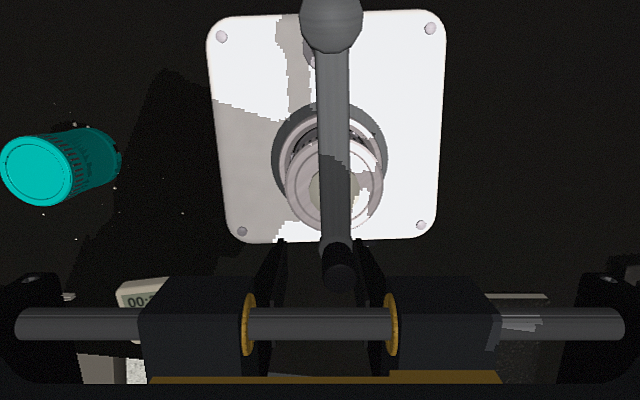

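There is a firm stop at 16 N with the knob at about (519,−50), which matches the closed position. I back off to centre, then retreat upward.

drive_tool:
  increments:
    - [[0,0.12,0],[0,0,0]]
    - [[0,0.15,0],[0,0,0]]
    - [[0,0,0],[0,0,0]]

```text
t: 22.1
eef_pos: [516.7, -48.7, 181.0]
tcp_rot: [-3.141, 0.0, 0.121]
ft_force: [-0.4, 0.3, 0.6]
opening: 0.352
```

```bash
python3 st.py
```

```text
{'t': 22.1, 'eef_pos': [516.676, -48.692, 180.982], 'tcp_rot': [-3.141, 0.0, 0.121], 'ft_force': [-0.361, 0.334, 0.586], 'moment': [0.056, -0.007, -0.03], 'opening': 0.352}
R 113.01428514914511 phi -2.9736350707631094 yaw-pi -3.0202109081083637
```

drive_tool:
  increments:
    - [[0,0,-0.5],[0,0,0]]
    - [[0,0,-0.8],[0,0,0]]
    - [[0,0,-0.8],[0,0,0]]
    - [[0,0,-0.8],[0,0,0]]
    - [[0,0,-0.5],[0,0,0]]

```text
t: 22.52
eef_pos: [516.9, -48.0, 285.3]
tcp_rot: [3.141, -0.002, 0.122]
ft_force: [-0.2, -0.0, 0.4]
opening: 0.351
```

drive_tool:
  increments:
    - [[-0.7,0,-0.3],[0,0,0]]
    - [[-0.7,0,0],[0,0,0]]
    - [[-0.7,0,0],[0,0,0]]
    - [[0,0,0],[0,0,0]]
    - [[0,0,0],[0,0,0]]

```text
t: 22.93
eef_pos: [453.8, -55.7, 292.5]
tcp_rot: [3.141, -0.001, 0.121]
ft_force: [0.9, 0.3, -0.0]
opening: 0.353
```

```bash
python3 st.py;python3 - <<'E'
from h import *
p=env.read_camera('wrist');save(p,'w12')
q=env.read_camera('scene');t=env.read_camera('top')
for c in(p,q,t): print([(np.round(d['point'],1).tolist(),round(d['score'],2)) for d in env.tip_of('keeper_knob',c)][:2],[(np.round(d['point'],1).tolist(),round(d['score'],2)) for d in env.tip_of('jar_mid',c)][:4])
cv2.imwrite('pics/s12.png',cv2.resize(q['pixels'][160:290,250:420],None,fx=4,fy=4,interpolation=2))
k=3;im=cv2.resize(p['pixels'],None,fx=1.25,fy=1.25)
a=np.radians(11.8);S=np.array([547.8,-46.6])
def mk(X,col):
    u,v=proj(p,X);cv2.circle(im,(int((u+.5)*1.25),int((v+.5)*1.25)),3,col,-1)
d=np.array([np.cos(a),np.sin(a)])
mk([*(S-30*d),206],(0,0,255));mk([*(S+82*d),190],(0,255,0))
q2=[proj(p,[S[0]+28*np.cos(t),S[1]+28*np.sin(t),156]) for t in np.linspace(0,6.3,100)]
cv2.polylines(im,[np.int32([[(u+.5)*1.25,(v+.5)*1.25] for u,v in q2])],False,(0,0,255),1)
cv2.imwrite('pics/o12.png',im)
E
```

```text
{'t': 22.933, 'eef_pos': [453.792, -55.671, 292.474], 'tcp_rot': [3.141, -0.001, 0.121], 'ft_force': [0.909, 0.273, -0.004], 'moment': [0.024, 0.005, 0.036], 'opening': 0.353}
R 176.2169901097084 phi -2.9942471364763357 yaw-pi -3.0207484375687343
[([519.8, -48.7, 190.0], 0.72)] [([515.9, 183.0, 36.8], 0.63), ([347.7, 268.8, -4.4], 0.49)]
[([520.2, -48.3, 193.8], 0.86)] [([550.9, -42.3, 119.3], 0.77), ([514.8, 177.9, 37.3], 0.75), ([531.1, 370.3, 35.6], 0.5)]
[] [([531.6, 373.0, 41.6], 0.79), ([413.3, 344.8, 36.4], 0.68), ([512.6, 177.0, 37.8], 0.53), ([549.5, -43.6, 117.3], 0.41)]
```

View pics/o12.png

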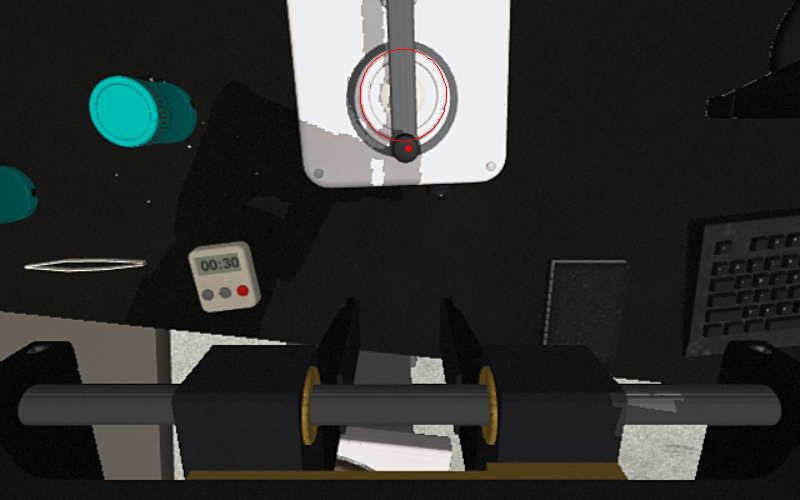

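View pics/s12.png

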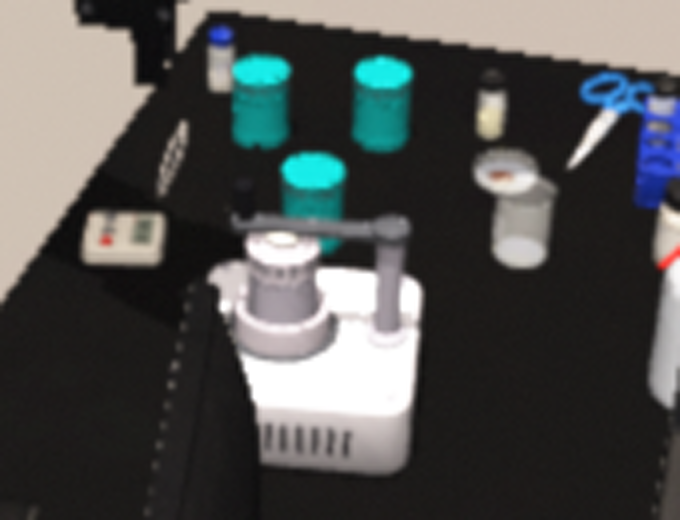

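The keeper lies straight over the lid centre and the jar is unmoved. The gripper is clear and the other things are where they were. I hand in.

```bash
python3 -c "
from cell import env
print(env.job_done(), env.state()['t'])"
```

```text
the job is handed in; nothing more can be done
the job is handed in; nothing more can be done
```

The jar is loaded and fully home, and the keeper arm is closed over its lid. I handed the job in at about 23 s, well under the 67 s limit.

**Jar:** I read the dogs' angle from the wrist camera and turned the white-lidded jar by about 45° in the air to match. I then lowered it into the cup with about 15 N at the foot, counting the jar's weight. A small turn each way met about 0.6 N m, so the dogs are in the notches. After release, the lid matched the fully-home height (z = 156 mm) in the camera picture, not the 6 mm-high position.

**Keeper:** I swept the knob round its circle with no sign of it striking the lid. It ended on a firm stop at about 16 N, with the arm over the lid centre. The networks put the knob at about (520, −48.5), roughly 4 mm from where I had calculated it should close. I put that down to my estimate of the mill's heading being a degree or two out.

**At the end:** The gripper was clear of everything. The three turquoise jars still measured where they started, and I saw nothing else disturbed in the last pictures. No check failed, though the last wrist and top pictures did not find every part (the wrist view missed the jar and the top view the knob).

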